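# Set the icing warmer to heat five and start it

### The job

Get the icing warmer going: with a fingertip against the side of its pointer knob, turn the knob clockwise, click by click, to heat position 5 (five clicks past the red off mark, the mark with five dots) without going past it, and only then press the green start button fully down and let it come back up. Do not take the knob between the fingers, and leave everything else on the table and on the warmer where it stands.

Things in the scene. Friction and masses are not known exactly. Their poses are not given: they have to be found in the camera images.
- warmer: Icing warmer, a fixed low steel box, 340 x 440 mm, with a flat white deck 70 mm above the table. Origin at the centre of its underside; x from its front edge (nearest the robot) to its back, y to its left, z up. On the deck: black pointer knob left front, green button right front; behind x = +17 mm the lidded pan, 26 mm above the deck, its bar handle (not used) to 51 mm above it.
- dial_axis (a point): Point on the deck surface where the pointer knob's vertical turning axis comes through; in the warmer's frame at (-85, +85, 70) mm. Its axes are the warmer's.
- dial_tip (a point): Middle of the end face of the knob's orange-lined pointer bar: 60 mm from the turning axis, 20 mm above the deck; x points outward along the pointer, z up. The bar is 12 mm thick, its underside 6 mm and its top 34 mm above the deck; the hub is 34 mm across with a flat 60 mm steel washer (5 mm high) beneath. Leaving a click takes 1 to 2 N sideways near the tip.
- dial (a joint): Angle of the pointer knob, rad, growing clockwise from above: 0 = off, pointing along the warmer's +y to a red bar; then six clicks of 0.524 each, marked by 1 to 6 black dots. 3 points along the warmer's +x, 5 reads 2.618, 6 (the last) along -y. Starts in off, 1 or 2. A spring draws it to the nearest click: pushed past half-way it snaps on into the next, running ahead of the finger.
- start_top (a point): Centre of the top face of the round green start button, 34 mm in diameter, in a low grey housing on the deck; its top lies 22 mm above the deck when up. In the warmer's frame at (-85, -100) mm. Press straight down.
- start (a joint): Travel of the start button in m, 0 = up, 0.006 = fully down (about 5 N); it springs back.
- nozzle: Loose steel piping nozzle, a cone 28 mm wide and 40 mm tall standing on the deck's right end behind the button; origin at the centre of its underside. Leave alone.
- plate: Loose white plate, 170 mm across, 18 mm tall; origin at the centre of its underside. Leave alone.
- cookie_a: Loose iced gingerbread cookie, 80 mm across, 9 mm thick, on the table near the warmer's front corner; origin at the centre of its underside. Leave alone.
- cookie_b: Loose plain gingerbread cookie, 80 mm across, 9 mm thick, on the table near the warmer's front corner; origin at the centre of its underside. Leave alone.
- bowl: Loose white bowl, 170 mm across, 75 mm tall, on the left; origin at the centre of its underside. Leave alone.
- brush_glass: Loose glass of 72 mm with three brushes, 180 mm tall in all, on the right; origin at the centre of its underside. Leave alone.
- sprinkles: Loose jar with a red cap, 48 mm across, 85 mm tall, on the left; origin at the centre of its underside. Leave alone.
- cutter: Loose round metal cookie cutter, 64 mm across, 25 mm tall, on the left near the robot; origin at the centre of its underside. Leave alone.

How it is judged:
On the way, in this order (a step that is already met when the one before it is completed fails the run):
1. the knob rests in position 5 (value of joint dial between 2.48799 and 2.74799 rad and velocity of joint dial between -0.2 and 0.2 rad/s), for 0.3 s.
2. the start button is pressed fully down with the knob in position 5 (value of joint dial between 2.48799 and 2.74799 rad and value of joint start above 0.005 m), for 0.05 s.
At the end, for the whole second after the job is handed in: The knob rests in position 5 (joint 2.618 within 0.13 rad), the button is back up (within 1.5 mm), and no loose thing has moved more than 30 mm (value of joint dial between 2.48799 and 2.74799 rad and value of joint start below 0.0015 m and velocity of joint dial between -0.1 and 0.1 rad/s and distance of each of nozzle, plate, cookie_a, cookie_b, bowl, brush_glass, sprinkles, cutter from where it was at the start of the episode below 0.03 m); the robot touches nothing.
It fails at once if the knob is turned past position 5 (more than 0.3 rad beyond it) (value of joint dial above 2.91799 rad).
It fails at once if the start button is pressed (more than 4 mm) before the knob is in position 5 (value of joint start above 0.004 m and not (value of joint dial between 2.48799 and 2.74799 rad)).
It fails at once if the knob's pointer is taken between the fingers (contact force between the fingers and anything else above 0.5 N and y of the grasp point in the frame of dial_tip between -0.006 and 0.006 m and x of the grasp point in the frame of dial_tip between -0.07 and 0.008 m and z of the grasp point in the frame of dial_tip below 0.028 m).
It fails at once if a loose thing is shoved or lifted more than 30 mm (distance of any of nozzle, plate, cookie_a, cookie_b, bowl, brush_glass, sprinkles, cutter from where it was at the start of the episode above 0.03 m).
It also fails if it takes over 72 s, if anything falls off the work surface, if the arm or the gripper's body presses on something with over 40 N, if the wrist force passes 120 N, or if a joint passes its speed limit or range.

### The arm

A 6-joint arm with a two-finger parallel gripper is mounted at the origin on the work surface. World frame = base frame: x ahead of the robot, y to its left, z up, the work surface at z = 0. Lengths are in m, angles in rad, forces in N, time in s.
With the tool pointing down it reaches from about 0.275 to 0.875 m from the base axis. Payload 12.5 kg.
Tool frame: the origin (TCP) lies at the very end of the fingers, on their centre line; the grasp point (between the pads) lies 19 mm behind it; z points along the fingers, y is the line along which they close (so a half turn about z gives the same grasp; the last joint's range is limited). The gripper opens to 85 mm and grips with 20 to 120 N. Pads are 22 mm wide; open, the fingers measure 114 mm over their backs; the gripper's body (76 mm by 85 mm) begins 54 mm behind the grasp point. The pads swing forward as they close: fully open they stand 13 mm farther back than shut.
Start: joints at [-1.332, 0.351, 1.652, -0, 1.139, -0.085], TCP at [0.175, -0.521, 0.231] pointing down, gripper open.
Joint ranges: [-2.75, 2.75], [-0.79, 2.1], [0.01, 2.65], [-1.57, 4.71], [0.07, 3.14], [-2.87, 2.87]. Speed limits (rad/s): [2.22, 2.22, 2.79, 3.14, 3.14, 3.14].

### API

Orientations are given as a 3x3 rotation matrix whose columns are the frame's x, y, z axes.
In Python, from bench import manip gives the robot as it stands. Calls block until the motion is done:
- manip.move_ptp(position, orientation): joint-space move of the TCP to a pose.
- manip.move_l(position, attitude=None, max_speed=0.15): straight line of the TCP; attitude=None keeps the orientation; max_speed is the mean speed in m/s.
- manip.move_j(angles): joint-space move.
- manip.set_gripper(opening, effort=None): opening from 0.0 (shut) to 1.0 (fully open); effort is the grip in N (None keeps the last); returns when the fingers have stopped.
- manip.dwell(seconds).
- manip.inverse_kinematics(position, orientation): joint angles nearest the present ones, or None.
- manip.grab_frame(name): name is "scene" or "top" or "wrist"; returns (picture, depth): 400x640x3 uint8, red, green, blue; 400x640 float32, m along the optical axis (not along the pixel's ray), 0 where there is no reading.
- manip.get_calibration(name): a dict with "camera_matrix" (3x3 intrinsics, pixels), "R" (3x3) and "t" (3): a world point X has camera coordinates R X + t. Camera axes: x right, y down, z forward; pixel columns grow to the right and rows downward; lengths in m; the calibration is good to about 2 mm. A picture is of the moment at which its call begins: read the wrist's pose just before it. get_calibration takes no time and is no camera call; for the wrist camera it gives the pose at the moment of the call.
A pose or a line that the arm cannot do raises manip.Unreachable and nothing moves.
- manip.sign_off(): hands the job in; it is judged then, once.
Trained networks look in the newest picture that a camera, given by its name, has taken for a name from the list of things; names that differ only in an ending like _2 or _b are one class to them, and where a whole thing is asked for, a point or a joint stands for the part that bears it (a point fixed in the world has none). Each returns a list of dicts, best first, with "confidence" (0 to 1); they miss things now and then, are a little off and sometimes report something else, mostly with a low value. They report only what shows in the picture. A call takes as long as a camera call.
- manip.look_for(camera, name): "at" ([x, y, z] in m, in world coordinates, good to about 4 mm: the middle of the surface that is visible of it).
Readings, each from a call of its own:
- manip.current_time(): time.
- manip.current_qpos(): joint angles.
- manip.current_joint_vel(): joint speeds.
- manip.current_joint_torque(): joint torques, N m.
- manip.current_ee_pos(): TCP position.
- manip.current_tcp_rot(): TCP orientation.
- manip.current_force(): force on the tool from outside, world axes, zero at the start.
- manip.current_ft_torque(): the same for the moment, N m.
- manip.current_grip_width(): opening from 0.0 (shut) to 1.0 (fully open).
- manip.current_grip_force(): force on a finger pad.
Only numpy, scipy, OpenCV 4.12 (cv2) and the standard library are available. Lean on these libraries where they do the work, as an engineer would, in place of code of your own. Each camera call takes 0.05 s, during which the arm holds its last target. There are 200 camera calls.

## Working session

There is one attempt and no reset: what is moved stays moved. The work goes in short steps, each a Python script; the robot and the scene stay as the last script left them, time stands still between calls to the robot, and variables do not carry over. Pictures are saved under pics/ and viewed, at most 10 in all, crops included, and the job is handed in when it is done.

```bash
mkdir -p pics
python3 - <<'E'
from bench import manip
import cv2,numpy as np
for c in("top","scene"):
    p,d=manip.grab_frame(c); cv2.imwrite(f"pics/{c}0.png",p[:,:,::-1]); np.savez(f"pics/{c}0.npz",p=p,d=d)
    for n in("warmer","dial_tip","dial","start_top","nozzle"):
        print(c,n,[(np.round(r["at"],3).tolist(),round(r["confidence"],2)) for r in manip.look_for(c,n)[:2]])
print(manip.current_time())
E
```

```text
top warmer [([0.64, -0.032, 0.071], 0.95)]
top dial_tip [([0.541, 0.029, 0.076], 0.95), ([0.39, -0.444, 0.009], 0.32)]
top dial [([0.541, 0.027, 0.08], 0.64)]
top start_top [([0.591, -0.154, 0.094], 0.46), ([0.588, -0.455, 0.071], 0.28)]
top nozzle [([0.686, -0.212, 0.094], 0.59)]
scene warmer [([0.699, 0.005, 0.07], 0.8)]
scene dial_tip [([0.552, 0.037, 0.089], 0.57)]
scene dial [([0.549, 0.037, 0.093], 0.64)]
scene start_top [([0.588, -0.15, 0.095], 0.67)]
scene nozzle [([0.694, -0.213, 0.091], 0.45)]
0.6
```

View pics/top0.png

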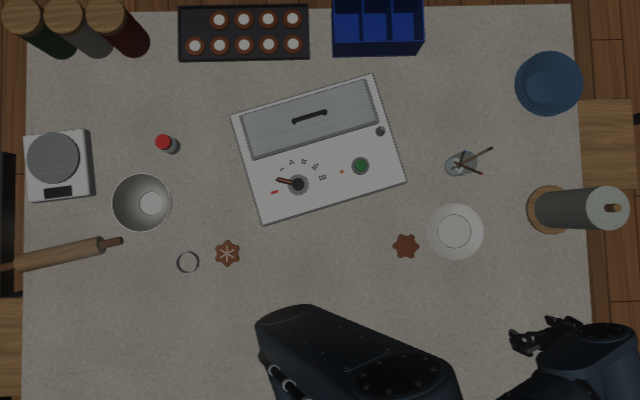

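View pics/scene0.png

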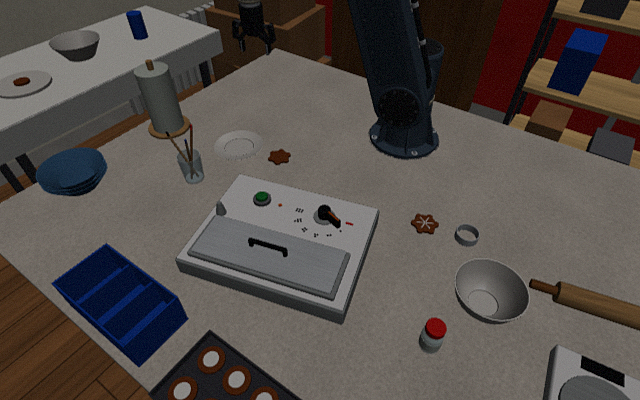

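The top picture shows the deck with corners at about (231,115), (373,73), (407,182) and (262,224). The knob hub is at (298,184) with its tip at (277,180), and the red mark is at (274,191), so the knob looks to be in position 1. The button is at (360,166) and the nozzle at (380,131). Next I fit the warmer from depth.

```bash
cat > h.py <<'E'
from bench import manip
import cv2,numpy as np
def cloud(c,d,cal=None):
    k=cal or manip.get_calibration(c); v,u=np.mgrid[:400,:640]
    r=np.linalg.inv(k["camera_matrix"])@np.stack([u+0.,v+0.,np.ones_like(u)+0.]).reshape(3,-1)
    X=(np.array(k["R"]).T@(r*d.reshape(1,-1)-np.array(k["t"]).reshape(3,1)))
    return X.T.reshape(400,640,3)
def fit(W,near):
    m=((W[...,2]>.055)&(W[...,2]<.105)&(np.hypot(W[...,0]-near[0],W[...,1]-near[1])<.33)).astype(np.uint8)
    n,l,s,_=cv2.connectedComponentsWithStats(m); i=1+np.argmax(s[1:,4])
    return cv2.minAreaRect((W[l==i][:,:2]*1000).astype(np.float32)),np.median(W[l==i][:,2])
E
python3 - <<'E'
from h import *
z=np.load("pics/top0.npz"); W=cloud("top",z["d"])
(c,s,a),h=fit(W,(.64,-.032)); print(c,s,a,h)
# warmer y axis (440 side) toward +y
a=np.radians(a if s[0]>s[1] else a+90); y=np.array([np.cos(a),np.sin(a)]); y*=np.sign(y[1]); x=np.array([y[1],-y[0]])
c=np.array(c)/1000
print("yaw",np.arctan2(x[1],x[0]),"dial",c-.085*x+.085*y,"btn",c-.085*x-.1*y)
p=z["p"].astype(int)
g=(p[...,1]>p[...,0]+30)&(p[...,1]>p[...,2]+15)&(np.abs(W[...,2]-.09)<.02); print("green",np.median(W[g],0),g.sum())
ax=c-.085*x+.085*y
k=(W[...,2]>.09)&(W[...,2]<.12)&(np.hypot(W[...,0]-ax[0],W[...,1]-ax[1])<.075)&(p.sum(-1)<240)
K=W[k]; print(len(K),np.median(K,0)); f=K[np.hypot(*(K[:,:2]-ax).T)>.03][:,:2]-ax
m=f.mean(0); print("dial angle",np.arctan2(m@x,m@y), "reach",np.hypot(*f.T).max())
print(manip.get_calibration("wrist"),manip.current_ee_pos(),manip.current_tcp_rot())
E
```

```text
(644.2137451171875, -34.90850830078125) (340.6369323730469, 440.78924560546875) 15.29471492767334 0.07027645397542306
yaw 0.26694313364182615 dial [0.53980265 0.02465929] btn [ 0.5886027  -0.15378833]
green [ 0.58827137 -0.15380485  0.09064828] 84
185 [0.54433812 0.03282165 0.101073  ]
dial angle 0.5130254152689793 reach 0.05980622413434821
{'camera_matrix': array([[280.92403544,   0.        , 319.57164725],
       [  0.        , 280.92403544, 198.71588025],
       [  0.        ,   0.        ,   1.        ]]), 'R': array([[ 3.18059717e-01, -9.48070627e-01,  3.19809688e-04],
       [-9.03254247e-01, -3.02922149e-01,  3.03924230e-01],
       [-2.88044758e-01, -9.69549238e-02, -9.52696153e-01]]), 't': array([-0.55072124, -0.03929235,  0.37994069])} [ 0.17500656 -0.52138506  0.23127364] [[ 9.48048629e-01  3.18125444e-01  1.96159019e-06]
 [ 3.18125443e-01 -9.48048627e-01  6.18681230e-05]
 [ 2.15415070e-05 -5.80299574e-05 -9.99999998e-01]]
```

The fit gives 340.6 × 440.8 mm at 70.3 mm height, as specified. The green button agrees to within 1 mm, and the dial is at 0.513, which is position 1. I'll push with shut fingers, with the flat side of the pads parallel to the bar. First I check IK, then hover.

```bash
cat >> h.py <<'E'
AX=np.array([.5398,.0247]); BTN=np.array([.5885,-.1538]); YAW=.2669; CL=.5236
ex=np.array([np.cos(YAW),np.sin(YAW)]); ey=np.array([-ex[1],ex[0]])
def pose(th,z=.083,r=.048,off=.017,s=1):
    u=np.cos(th)*ey+np.sin(th)*ex; t=-np.sin(th)*ey+np.cos(th)*ex
    x=np.append(s*t,0); zz=np.array([0,0,-1.]); R=np.stack([x,np.cross(zz,x),zz],1)
    return np.append(AX+r*u-off*t,z),R
def dial(c="top",name=None):
    p,d=manip.grab_frame(c); W=cloud(c,d); p=p.astype(int)
    if name: cv2.imwrite(f"pics/{name}.png",p[:,:,::-1].astype(np.uint8))
    f=W[...,:2]-AX; rr=np.hypot(f[...,0],f[...,1])
    k=(W[...,2]>.09)&(W[...,2]<.112)&(rr>.03)&(rr<.066)&(p.sum(-1)<240)
    m=f[k].mean(0) if k.any() else np.zeros(2); return np.arctan2(m@ex,m@ey),k.sum()
E
python3 - <<'E'
from h import *
for s in(1,-1):
    for th in(.2,1,1.8,2.5):
        q=manip.inverse_kinematics(*pose(th,s=s)); print(s,th,None if q is None else np.round(q,2))
E
```

```text
1 0.2 [ 0.05  0.51  1.84 -0.    0.79  1.55]
1 1 [ 0.05  0.57  1.73 -0.    0.84  2.35]
1 1.8 None
1 2.5 [-0.06  0.6   1.66 -0.    0.87 -2.54]
-1 0.2 [ 0.05  0.51  1.84 -0.    0.79 -1.59]
-1 1 [ 0.05  0.57  1.73 -0.    0.84 -0.79]
-1 1.8 [-0.01  0.6   1.66 -0.    0.88 -0.04]
-1 2.5 [-0.06  0.6   1.66 -0.    0.87  0.6 ]
```

Run:
```python
from h import *
manip.set_gripper(0.0,20)
p=manip.current_ee_pos(); manip.move_l([p[0],p[1],.33])
manip.move_ptp(*pose(.2,z=.22,s=-1))
print(manip.current_time(),dial("wrist","w1"),dial("top"),manip.current_ee_pos(),pose(.2,.22)[0])
print([(np.round(r["at"],3).tolist(),round(r["confidence"],2)) for n in("dial_tip","start_top") for r in manip.look_for("wrist",n)[:1]])
```

```text
4.6417 (np.float64(0.5037343937196909), np.int64(339)) (np.float64(0.0), np.int64(0)) [0.51977548 0.07089049 0.22009339] [0.51962922 0.07145617 0.22      ]
[([0.544, 0.033, 0.095], 0.94), ([0.588, -0.152, 0.091], 0.67)]
```

View pics/w1.png

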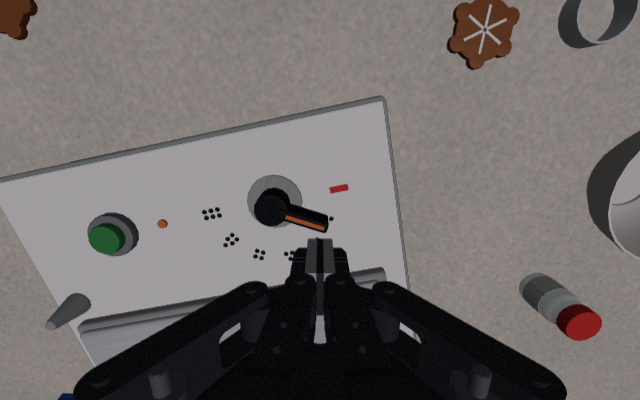

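The wrist picture has the pointer end at (327,227), on the one-dot mark. The hub is at (273,208), the button at (107,238), and the shut fingers are at (320,250). The wrist network's points agree with my fit. Next I descend behind the bar and push one click.

```bash
cat >> h.py <<'E'
def go(th,v=.06,**k): manip.move_l(*pose(th,s=-1,**k),max_speed=v)
def click(th0,n):
    end=(n-.5)*CL+.06
    for th in np.linspace(th0,end,max(2,int(np.ceil((end-th0)/.1))+1))[1:]:
        go(th); f=np.array(manip.current_force()); t=-np.sin(th)*ey+np.cos(th)*ex
        print(n,round(th,3),"Ft",round(float(f[:2]@t),2),"Fz",round(float(f[2]),2))
    return end
E
python3 - <<'E'
from h import *
go(.2,.15,z=.12); go(.2,z=.083); print(manip.current_force())
e=click(.2,2); manip.dwell(.3)
print(dial("wrist","w2"),dial("top"),manip.current_time(),manip.current_ee_pos()-pose(e)[0])
E
```

```text
[-0.36201012  0.41320799  0.34355078]
2 0.292 Ft -0.13 Fz 0.17
2 0.384 Ft -0.36 Fz 0.54
2 0.477 Ft 0.13 Fz 0.39
2 0.569 Ft 0.64 Fz 0.02
2 0.661 Ft -1.13 Fz 0.87
2 0.753 Ft -1.21 Fz 0.32
2 0.845 Ft 0.14 Fz -0.66
(np.float64(0.4004270940529173), np.int64(1227)) (np.float64(0.0), np.int64(0)) 8.575 [-4.14525567e-05  9.93013630e-06  6.42173548e-06]
```

View pics/w2.png

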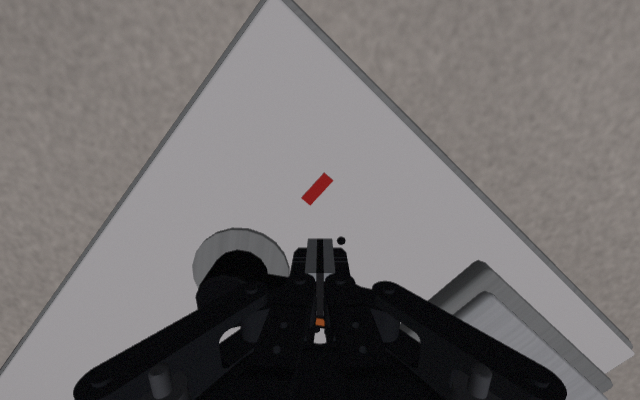

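The picture shows the shut fingers at (320,255) past the one-dot mark at (341,240), with the knob mostly hidden behind them. The side force rose to 1.2 N and then dropped, so the click snapped. I continue to position 4 and lift to check before the last click.

Run:
```python
from h import *
e=1.5*CL+.06
for n in(3,4): e=click(e,n); manip.dwell(.3)
go(e-.1); go(e-.1,.15,z=.22)
print(dial("wrist","w3"),manip.current_time())
```

```text
3 0.933 Ft -0.34 Fz -0.72
3 1.02 Ft 0.09 Fz -0.7
3 1.107 Ft -1.83 Fz -0.01
3 1.194 Ft -0.83 Fz 0.57
3 1.282 Ft -1.61 Fz 0.16
3 1.369 Ft 0.07 Fz -0.08
4 1.456 Ft -0.14 Fz 0.13
4 1.544 Ft -0.3 Fz 0.49
4 1.631 Ft -0.54 Fz -0.26
4 1.718 Ft -0.77 Fz 0.5
4 1.805 Ft -1.19 Fz -0.36
4 1.893 Ft -1.09 Fz -0.1
(np.float64(2.064074137432962), np.int64(395)) 13.5417
```

View pics/w3.png

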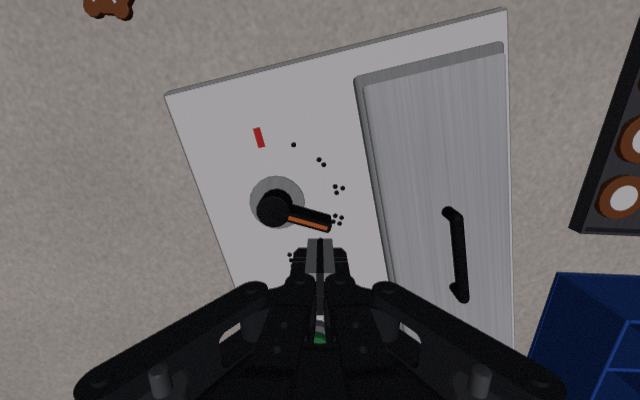

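The pointer's end is at (330,225), by the four-dot group at (337,219). The measured angle is 2.064, so the knob is in position 4. Now the last click.

Run:
```python
from h import *
e=3.5*CL-.04
go(e,.15,z=.11); go(e); e=click(e,5); manip.dwell(.3)
go(e-.1); go(e-.1,.15,z=.22); manip.dwell(.3)
print(dial("wrist","w4"),manip.current_time())
```

```text
5 1.882 Ft 0.03 Fz -0.06
5 1.971 Ft 0.56 Fz 0.06
5 2.06 Ft -0.12 Fz -0.17
5 2.149 Ft 0.13 Fz 0.61
5 2.238 Ft -0.63 Fz 0.74
5 2.327 Ft -0.34 Fz 0.03
5 2.416 Ft 0.85 Fz -0.97
(np.float64(2.560379624873275), np.int64(409)) 18.7417
```

View pics/w4.png

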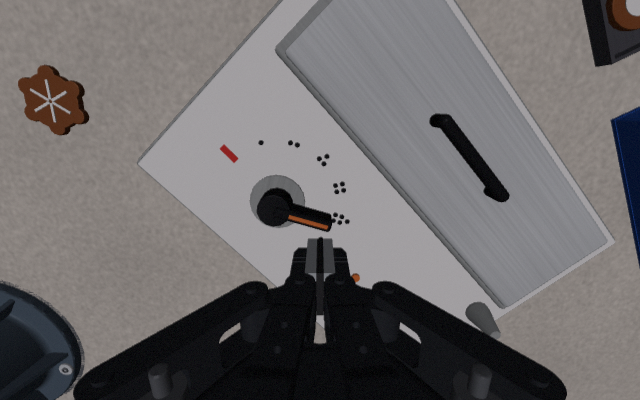

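The pointer's end is at (330,227), by the five-dot group at (341,218). The measured angle is 2.56, with the same small bias as before, so the knob rests in position 5. Now I press the button, watching the force.

Run:
```python
from h import *
manip.move_l([*BTN,.20],max_speed=.2); manip.move_l([*BTN,.10]); manip.dwell(.2)
f0=manip.current_force()[2]; print("f0",f0)
for z in np.arange(.094,.0835,-.001):
    manip.move_l([*BTN,z],max_speed=.03); manip.dwell(.1)
    f=manip.current_force()[2]-f0; print(round(z,4),round(f,2),round(manip.current_ee_pos()[2],4))
    if abs(f)>12: break
manip.dwell(.3)
manip.move_l([*BTN,.12],max_speed=.06); manip.move_l([*BTN,.25],max_speed=.2)
a=manip.current_ee_pos(); manip.move_l([a[0]-.13,a[1]+.1,.26],max_speed=.2); manip.dwell(.3)
print(dial("wrist","w5"),manip.current_time())
print([(np.round(r["at"],3).tolist(),round(r["confidence"],2)) for n in("dial_tip","start_top") for r in manip.look_for("wrist",n)[:1]])
```

```text
f0 0.31561073886738733
0.094 -0.64 0.094
0.093 -0.99 0.093
0.092 0.25 0.0921
0.091 1.52 0.0911
0.09 2.49 0.0901
0.089 3.64 0.0891
0.088 3.0 0.0881
0.087 2.85 0.0871
0.086 5.15 0.0861
0.085 13.3 0.0859
(np.float64(2.6483745491472264), np.int64(329)) 27.5333
[([0.546, 0.022, 0.097], 0.83), ([0.586, -0.152, 0.093], 0.9)]
```

View pics/w5.png

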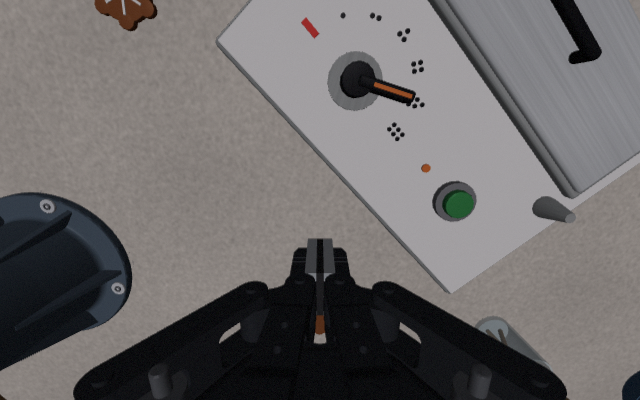

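The knob points at the five dots (412,98) and measures 2.648. The button at (458,204) is back up, and the nozzle is still standing at (553,208). The press reached its stop, with the force rising to 13 N at z = 0.0859. I hand in.

```bash
python3 -c "
from bench import manip
print(manip.sign_off(),manip.current_time())"
```

```text
the job is handed in; nothing more can be done
the job is handed in; nothing more can be done
```

I turned the knob from position 1 to position 5 with the shut fingertips, pressed the start button down to its stop and let it come back up, and handed the job in after about 28 s; the judge's verdict was not shown.

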